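Seat a notched carving blank on the keyed carving stand and clamp it

TASK

Mount the wooden carving blank upright in the round cup of the green carving stand: feel for the angle at which the notch in its foot slips over the brass key in the cup, without forcing it, and let it go fully home on the cup floor. Then swing the clamp by its red pin all the way over the foot and let go, leaving the hand tools and the wax tin where they are.

Things in the scene. Friction and masses are not known exactly. Their poses are not given: they have to be found in the camera images.
- stand: Green cast carving stand, fixed to the bench. Origin on the bench surface below the cup's centre; z up; its own -x side is its front. Base slab 150 x 165 x 12 mm (x -75 to 75, y -105 to 60 mm). Round cup centred on the origin: inside diameter 76 mm, outside 96 mm, floor 12 mm and rim 34 mm above the bench. More than 45 N between blank and stand spoils the work.
- cup_floor (a point): Centre of the cup's floor, 12 mm above the bench. A brass key stands on the floor at the wall: 12 mm wide, 24 to 38 mm from the cup's axis, 10 mm high (top 12 mm below the rim). It sits on an index ring too stiff to turn. Its bearing is NOT in this pose: it lies anywhere within 0.75 rad of the stand's front (-x) and must be found by feel or seen from above.
- blank_grip (a point): Grip centre of the loose pale wooden carving blank (0.12 to 0.22 kg, standing upright): on its axis, 72 mm above its underside, in the square shaft, 32 x 32 mm with sides along this point's x and y, which runs from 28 to 88 mm up; hewn round top to 107 mm. This point is 84 mm above the bench when the blank is home, 94 mm when it rests on the key.
- blank_foot (a point): Centre of the underside of the blank's round foot, 72 mm in diameter, 28 mm high (lowest 3 mm 2 mm smaller in radius). One notch, 16 mm wide and 16 mm deep, through the foot's whole height, points along this point's own -x; at the start within 1 rad of straight towards the robot. Over the key it has 2 mm of play each side.
- clamp (a joint): Swing clamp on the stand, turning level about a vertical pivot at stand x 0, y -64 mm. 0 rad (stop) = closed, finger over the foot; grows anticlockwise seen from above as it swings out (starts 0.9 to 1.4). Stays where left; 1 to 3 N at the pin moves it. Finger 14 mm wide, 42 to 50 mm above the bench: 2 mm above the foot when home, else it strikes the foot.
- clamp_pin (a point): Middle of the red upright pin on the clamp's tail, 14 mm in diameter, from 50 to 82 mm above the bench; this point 66 mm above it, 45 mm from the pivot on the side away from the finger: at clamp angle a it lies at stand x = 45 sin a, y = -64 - 45 cos a mm.
- mallet: Bystander: round wooden mallet standing on its head, 88 mm in diameter, 176 mm high, origin under its centre.
- wax_tin: Bystander: yellow round tin, 76 mm in diameter, 50 mm high, origin under its centre.
- gouge: Bystander: gouge lying on the bench, dark handle, 240 mm long, 24 mm thick, along its own x, blade to +x; origin on the underside near the ferrule.
- chisel: Bystander: chisel lying on the bench, brown handle, 230 mm long, 24 mm thick, along its own x, blade to +x; origin on the underside near the ferrule.
Not all that is in view belongs to the job. Of the things like the stand, leave any that is pink; of the rest the smaller one is meant.

How it is judged:
On the way:
1. the blank is home on the cup floor, its notch over the key, the clamp still open (z of blank_grip in the frame of stand below 0.0875 m and horizontal distance between blank_grip and stand below 0.006 m and angle between blank_grip's own z axis and vertical below 0.06 rad and value of joint clamp above 0.5 rad), for 0.2 s.
At the end, for the whole second after the job is handed in: The blank stands upright (within 0.06 rad), at rest, on the cup floor (its grip centre within 3.5 mm of its home height of 84 mm and within 6 mm of the cup's axis), the clamp is within 0.15 rad of closed, and the robot has let go (z of blank_grip in the frame of stand between 0.08 and 0.0875 m and horizontal distance between blank_grip and stand below 0.006 m and angle between blank_grip's own z axis and vertical below 0.06 rad and value of joint clamp below 0.15 rad and linear speed of blank below 0.02 m/s); the robot touches nothing.
It fails at once if blank and stand are pressed together with more than 45 N (contact force between blank and stand above 45 N).
It fails at once if the mallet is moved more than 30 mm (distance of mallet from where it was at the start of the episode above 0.03 m).
It fails at once if the wax tin is moved more than 30 mm (distance of wax_tin from where it was at the start of the episode above 0.03 m).
It fails at once if the gouge is moved more than 30 mm (distance of gouge from where it was at the start of the episode above 0.03 m).
It fails at once if the chisel is moved more than 30 mm (distance of chisel from where it was at the start of the episode above 0.03 m).
It also fails if it takes over 72 s, if anything falls off the work surface, if the arm or the gripper's body presses on something with over 40 N, if the wrist force passes 120 N, or if a joint passes its speed limit or range.

ROBOT

A 6-joint arm with a two-finger parallel gripper is mounted at the origin on the work surface. World frame = base frame: x ahead of the robot, y to its left, z up, the work surface at z = 0. Lengths are in m, angles in rad, forces in N, time in s.
With the tool pointing down it reaches from about 0.25 to 0.775 m from the base axis. Payload 4 kg.
Tool frame: the origin (TCP) lies at the very end of the fingers, on their centre line; the grasp point (between the pads) lies 19 mm behind it; z points along the fingers, y is the line along which they close (so a half turn about z gives the same grasp; the last joint's range is limited). The gripper opens to 85 mm and grips with 20 to 120 N. Pads are 22 mm wide; open, the fingers measure 114 mm over their backs; the gripper's body (76 mm by 85 mm) begins 54 mm behind the grasp point. The pads swing forward as they close: fully open they stand 13 mm farther back than shut.
Start: joints at [-1.417, 0.087, 1.371, -0, 1.684, -0.103], TCP at [0.14, -0.532, 0.231] pointing down, gripper open.
Joint ranges: [-3.1, 3.1], [-0.76, 2.03], [0.27, 2.55], [-1.08, 4.22], [0.17, 2.65], [-2.57, 2.57]. Speed limits (rad/s): [2.79, 2.79, 3.14, 3.14, 3.14, 3.14].

INTERFACE

Orientations are given as a rotation vector (axis times angle).
In Python, from station import sense, get_image, camera_info, finish_job gives the robot as it stands.
- The arm moves only by the tool arm_command, never from a script. Its arguments are lists of equal length, an entry for each row: "dp": the shift along the tool's x, y, z each as a share of 0.5 m, from -1 to 1, a list of three; "dr": the turn, a rotation vector about the tool's x, y, z each as a share of 180 degrees, from -1 to 1, a list of three. A call has 1 to 20 rows; each row is the pose to reach, as a shift and turn from the pose commanded when the call began, along the tool's axes at that moment, turning the shorter way round; what a row does not reach only later rows make up. A row lasts 1/8 s, in which the tool goes at most 62.5 mm and 10.7 degrees, less where a joint would pass 70% of its speed; a pose out of reach is approached as far as the arm can. A call with a number of a shift or a turn outside -1 to 1 is refused whole. A call with a gripper value outside its range is refused whole. "fingers" is the opening in per cent of the stroke, from 0 (shut) to 100 (fully open), set as the call begins (left out, the last holds). The fingers move at their own pace and stop on an object; "newtons" is the grip in N (left out, the last holds). Time passes only in rows, so rows that repeat a pose let the fingers close. It gives the time, the measured TCP pose, the force, the opening and the grip force at its end, in the units of the state.
- sense(): the state, without advancing time (a new reading comes with each control period).
- get_image(name): name is "scene" or "top"; returns the picture (480x640x3 uint8, red, green, blue); there is no depth.
- camera_info(name): a dict with "mtx" (3x3 intrinsics, pixels), "k1" (the pictures are not rectified: a ray, as slopes to the right and down, at radius r is drawn at 1 + k1 r^2 times it, then the intrinsics apply), "cam_to_world" (4x4, takes a point from camera to world coordinates). Camera axes: x right, y down, z forward; pixel columns grow to the right and rows downward; lengths in m; the calibration is good to about 2 mm. A picture is of the moment at which its call begins. camera_info takes no time and is no camera call.
- finish_job(): hands the job in; it is judged then, once.
The state is a dict: "clock": time; "joints": joint angles; "qvel": joint speeds; "joint_efforts": joint torques, N m; "tool_pos": TCP position; "orientation": TCP orientation; "wrist_force": force on the tool from outside, world axes, zero at the start; "ft_torque": the same for the moment, N m; "grip_width": finger opening in m; "gripper_force": force on a finger pad.
Only numpy, scipy, OpenCV 4.12 (cv2) and the standard library are available. Lean on these libraries where they do the work, as an engineer would, in place of code of your own. Each camera call takes 0.05 s, during which the arm holds its last target. There are 200 camera calls.

## Working session

There is one attempt and no reset: what is moved stays moved. The work goes in short steps, Python scripts to look and compute and a tool call to move; the robot and the scene stay as the last step left them, time stands still between calls to the robot, and variables do not carry over. Pictures are saved under pics/ and viewed, at most 10 in all, crops included, and the job is handed in when it is done.

Besides the shell and the picture viewer there is one more tool, called by a JSON object that holds its "api" and its "payload", one argument or row to a line. arm_command: Moves the arm, as the interface text tells. Its arguments: {"type":"object","properties":{"dp":{"type":"array","items":{"type":"array","items":{"type":"number","minimum":-1,"maximum":1}}},"dr":{"type":"array","items":{"type":"array","items":{"type":"number","minimum":-1,"maximum":1}}},"fingers":{"type":"number"},"newtons":{"type":"number"}},"required":["dp","dr"]}

```bash
mkdir -p pics; cat > h.py <<'E'
import numpy as np, cv2
from station import sense, get_image, camera_info, finish_job
from scipy.spatial.transform import Rotation as R
def save(name,fn,crop=None,s=1):
    im=get_image(name)[:,:,::-1].copy()
    cv2.imwrite('pics/raw_'+fn,im)
    if crop: im=im[crop[1]:crop[3],crop[0]:crop[2]]
    if s!=1: im=cv2.resize(im,None,fx=s,fy=s,interpolation=cv2.INTER_CUBIC)
    cv2.imwrite('pics/'+fn,im)
def px2w(name,u,v,z):
    c=camera_info(name);K=np.array(c['mtx']);T=np.array(c['cam_to_world'])
    d=np.array([c['k1'],0,0,0.])
    p=cv2.undistortPoints(np.array([[[u,v]]],float),K,d)[0,0]
    r=T[:3,:3]@np.array([p[0],p[1],1]);o=T[:3,3]
    return o+r*(z-o[2])/r[2]
def w2px(name,P):
    c=camera_info(name);K=np.array(c['mtx']);T=np.linalg.inv(np.array(c['cam_to_world']))
    q=cv2.projectPoints(np.atleast_2d(np.array(P,float)),cv2.Rodrigues(T[:3,:3])[0],T[:3,3],K,np.array([c['k1'],0,0,0.]))[0]
    return q[:,0]
E
python3 - <<'E'
from h import *
save('top','top1.png');save('scene','scene1.png')
for n in('top','scene'):
    c=camera_info(n);print(n,np.round(c['mtx'],1).tolist(),c['k1'],np.round(c['cam_to_world'],3).tolist())
s=sense();print(s['clock'],s['orientation'],s['wrist_force'])
E
```

```text
top [[526.1, 0.0, 319.7], [0.0, 526.1, 235.9], [0.0, 0.0, 1.0]] -0.018361866846297134 [[-0.029, -0.998, 0.051, 0.46], [-0.999, 0.03, 0.013, -0.049], [-0.015, -0.05, -0.999, 1.225], [0.0, 0.0, 0.0, 1.0]]
scene [[435.4, 0.0, 318.1], [0.0, 435.4, 235.3], [0.0, 0.0, 1.0]] -0.09453889277408309 [[0.562, 0.631, -0.535, 1.089], [0.827, -0.422, 0.371, -0.459], [0.009, -0.651, -0.759, 0.864], [0.0, 0.0, 0.0, 1.0]]
0.1 [-3.11363226e+00 -4.01940647e-01  7.52829627e-05] [0.28851281 0.26610884 0.02443733]
```

View pics/top1.png

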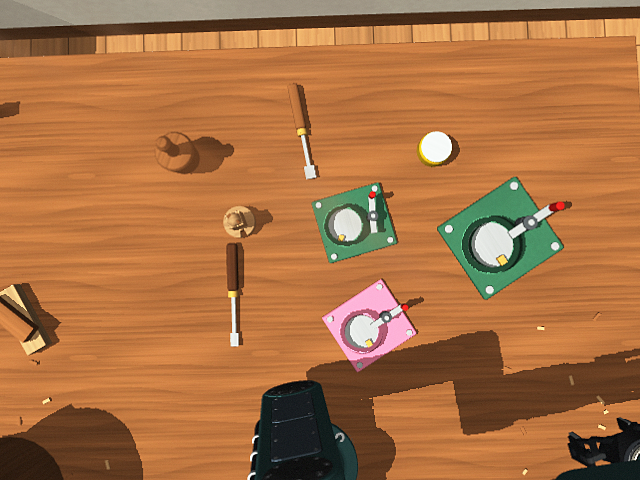

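View pics/scene1.png

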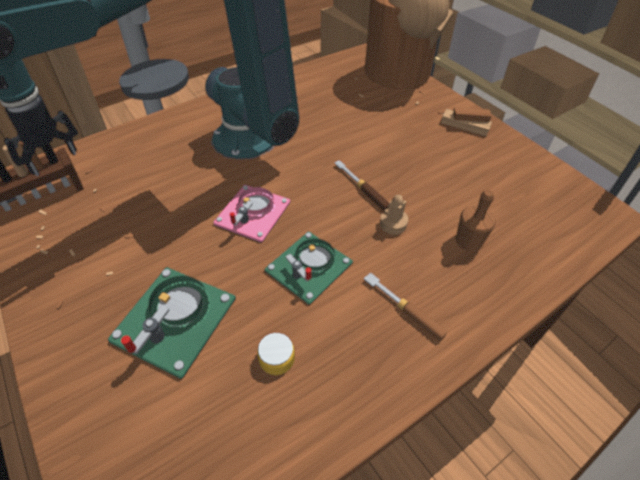

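Stand candidates in the top view are small green (355,222), pink (369,325) and large green (501,237). The small green one fits: 165 mm should be about 72 px there. The blank is at (238,220) and its look-alike, the mallet, is at (175,152). Next I'll take one close crop to check this choice.

```bash
python3 - <<'E'
from h import *
im=cv2.imread('pics/raw_top1.png')
im=cv2.resize(im[170:270,210:410],None,fx=4,fy=4,interpolation=cv2.INTER_CUBIC)
im2=cv2.imread('pics/raw_scene1.png')[180:240,370:420]
im2=cv2.resize(im2,(333,400),interpolation=cv2.INTER_CUBIC)
cv2.imwrite('pics/crop1.png',im)
E
```

```text
(no output)
```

View pics/crop1.png

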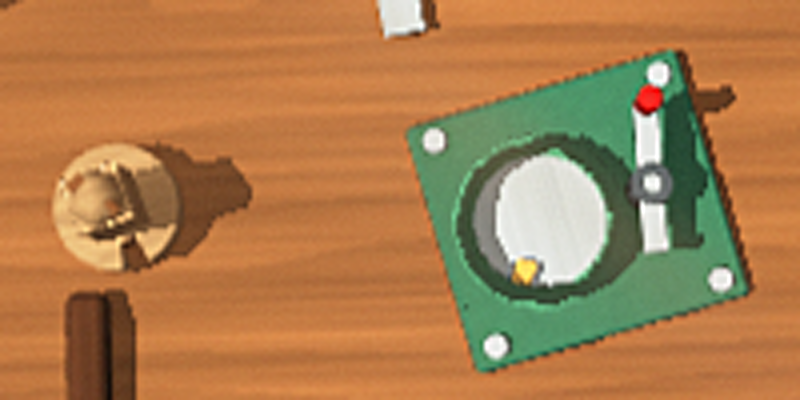

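The crop confirms the small green stand: floor centre at crop (542,218), key at (526,270), clamp open with its red pin at (650,98). The blank's foot is at (117,207) with its notch towards (134,254).

```bash
cat >> h.py <<'E'
def cr(x,y): return 210+(x+.5)/4-.5,170+(y+.5)/4-.5
E
python3 - <<'E'
from h import *
P=lambda x,y,z:px2w('top',*cr(x,y),z)
C=[P(*c,.012)[:2] for c in[(408,130),(680,50),(748,292),(478,370)]]
print('corners',np.round(C,4).tolist())
print([round(float(np.linalg.norm(C[i]-C[(i+1)%4])),4) for i in range(4)])
e=(C[0]+C[1]-C[2]-C[3]);ex=e/np.linalg.norm(e);f=C[0]+C[3]-C[1]-C[2];ey=f/np.linalg.norm(f)
yaw=np.arctan2(ex[1],ex[0]);yaw2=np.arctan2(-ey[0],ey[1]);print('yaw',yaw,yaw2)
yw=(yaw+yaw2)/2;M=np.array([[np.cos(yw),-np.sin(yw)],[np.sin(yw),np.cos(yw)]])
org=np.mean(C,0)-M@[0,-.0225];print('stand from corners',org,'floor',P(542,218,.012),'slab screws')
key=P(526,270,.022)[:2];d=M.T@(key-org);print('key',key,d,'bearing off -x',np.arctan2(-d[1],-d[0]))
pin=P(650,98,.082)[:2];d=M.T@(pin-org);print('pin',pin,d,'a',np.arctan2(d[0],-(d[1]+.064)),np.hypot(d[0],d[1]+.064))
piv=P(651,183,.05)[:2];print('pivot stand',M.T@(piv-org))
b=P(117,207,.028)[:2];n=P(134,254,.028)[:2];print('blank',b,'notch dir',np.arctan2(*(n-b)[::-1]),np.linalg.norm(n-b))
print('edges',np.linalg.norm(P(53,207,.028)-P(181,207,.028)),'top',P(98,192,.107))
im=cv2.imread('pics/raw_top1.png')[195:245,215:265]
im2=cv2.imread('pics/raw_scene1.png')[185:240,370:420]
cv2.imwrite('pics/b.png',np.hstack([cv2.resize(im,(400,400),interpolation=2),cv2.resize(im2,(363,400),interpolation=2)]))
E
```

```text
corners [[0.6006, -0.0164], [0.6423, -0.1753], [0.501, -0.2094], [0.4607, -0.0527]]
[0.1642, 0.1454, 0.1618, 0.1446]
yaw 0.24542647021145064 0.25397043519905943
stand from corners [ 0.54560267 -0.09165527] floor [ 0.54723559 -0.09230189  0.012     ] slab screws
key [ 0.51700332 -0.08185768] [-0.0252913   0.01656097] bearing off -x -0.5797485980064329
pin [ 0.6059759  -0.15072276] [ 0.0439046  -0.07215456] a 1.3871552347082035 0.04465546785629496
pivot stand [ 0.00112116 -0.06305394]
blank [0.55978385 0.15077492] notch dir -2.816912685048482 0.02870160341125329
edges 0.0734249159363837 top [0.5615541  0.14759103 0.107     ]
```

View pics/b.png

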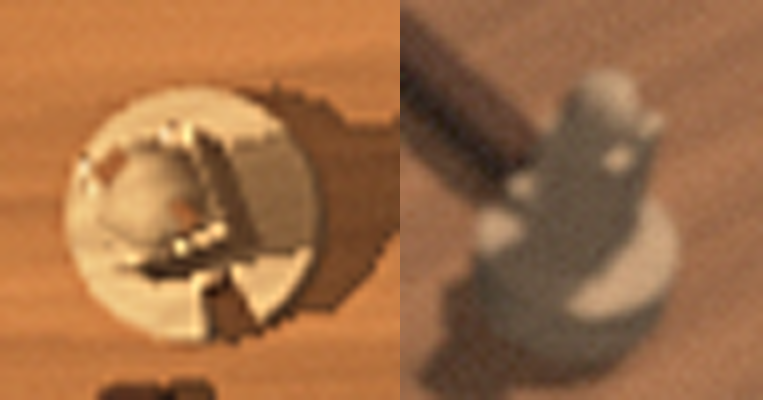

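The notch mid-line on the foot puts the blank's yaw at about +0.31. The key bearing needs a yaw of about -0.33. I'll go above the blank first.

```bash
cat >> h.py <<'E'
def to(p,th,s=None):
    s=s or sense();M=R.from_rotvec(s['orientation']);m=M.as_matrix()
    T=R.from_matrix(np.array([[np.cos(th),np.sin(th),0],[np.sin(th),-np.cos(th),0],[0,0,-1]]).T.reshape(3,3)).as_matrix()
    T=np.array([[np.cos(th),np.sin(th),0],[np.sin(th),-np.cos(th),0],[0,0,-1.]])
    dp=m.T@(np.array(p)-s['tool_pos'])/.5
    dr=R.from_matrix(m.T@T).as_rotvec()/np.pi
    print('dp',np.round(dp,4).tolist(),'dr',np.round(dr,4).tolist(),'head',round(float(np.arctan2(m[1,0],m[0,0])),4),'pos',np.round(s['tool_pos'],4).tolist(),'t',s['clock'])
E
python3 -c "
from h import *
to([.56,.15,.18],.31)"
```

```text
dp [1.1593, -1.1046, 0.103] dr [-0.0007, -0.0001, -0.0169] head 0.2568 pos [0.1396, -0.5315, 0.2302] t 0.1
```

{"api": "arm_command", "payload": {
  "dp": [
    [0.58,-0.55,0.03],
    [0.58,-0.55,0.03],
    [0.58,-0.55,0.03],
    [0.58,-0.55,0.03],
    [0.58,-0.55,0.03],
    [0.58,-0.55,0.03],
    [0.58,-0.55,0.03]
  ],
  "dr": [
    [0,0,-0.017],
    [0,0,-0.017],
    [0,0,-0.017],
    [0,0,-0.017],
    [0,0,-0.017],
    [0,0,-0.017],
    [0,0,-0.017]
  ],
  "fingers": 100
}}

```text
clock: 0.98
tool_pos: [0.3511, -0.1894, 0.2158]
orientation: [-3.102, -0.491, -0.0]
wrist_force: [-0.7, -0.5, 1.1]
grip_width: 0.0851
gripper_force: 0.0
```

```bash
python3 -c "
from h import *
to([.56,.15,.18],.31)"
```

```text
dp [0.6071, -0.5164, 0.0723] dr [-0.0003, -0.0001, 0.0013] head 0.3142 pos [0.3511, -0.1894, 0.2158] t 0.975
```

{"api": "arm_command", "payload": {
  "dp": [
    [0.607,-0.516,0.05],
    [0.607,-0.516,0.05],
    [0.607,-0.516,0.05],
    [0.607,-0.516,0.05],
    [0.607,-0.516,0.05],
    [0.607,-0.516,0.05],
    [0.607,-0.516,0.072],
    [0.607,-0.516,0.072],
    [0.607,-0.516,0.072]
  ],
  "dr": [
    [0,0,0.001],
    [0,0,0.001],
    [0,0,0.001],
    [0,0,0.001],
    [0,0,0.001],
    [0,0,0.001],
    [0,0,0.001],
    [0,0,0.001],
    [0,0,0.001]
  ]
}}

```text
clock: 2.1
tool_pos: [0.5601, 0.1453, 0.1801]
orientation: [3.104, 0.48, -0.002]
wrist_force: [-0.2, -0.0, 0.1]
grip_width: 0.0852
gripper_force: 0.0
```

```bash
python3 -c "
from h import *
to([.56,.15,.053],.31)
save('scene','sc2.png',(340,130,460,260),4)"
```

```text
dp [0.0029, -0.0092, 0.2541] dr [0.0002, 0.0004, -0.0011] head 0.3066 pos [0.5601, 0.1453, 0.1801] t 2.1
```

View pics/sc2.png

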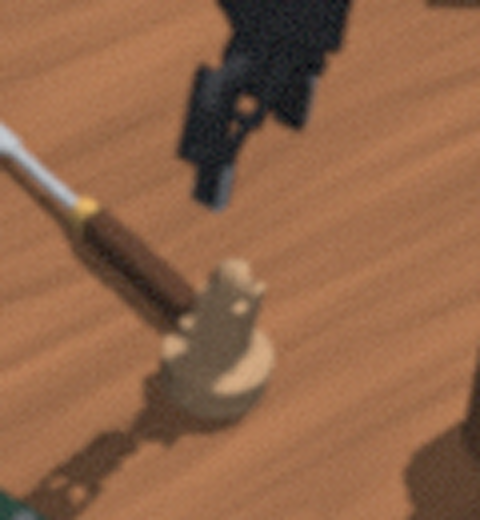

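The gripper hangs above the blank in line with it, and the gouge handle lies low beside it. I'll descend and close.

{"api": "arm_command", "payload": {
  "dp": [
    [0.003,-0.009,0.1],
    [0.003,-0.009,0.2],
    [0.003,-0.009,0.254],
    [0.003,-0.009,0.254],
    [0.003,-0.009,0.254]
  ],
  "dr": [
    [0,0,0],
    [0,0,0],
    [0,0,0],
    [0,0,0],
    [0,0,0]
  ]
}}

```text
clock: 2.78
tool_pos: [0.5619, 0.1502, 0.0556]
orientation: [3.105, 0.479, 0.006]
wrist_force: [-0.1, 0.3, -0.0]
grip_width: 0.0855
gripper_force: 0.0
```

{"api": "arm_command", "payload": {
  "dp": [
    [0,0,0],
    [0,0,0],
    [0,0,0],
    [0,0,0],
    [0,0,0],
    [0,0,0],
    [0,0,0],
    [0,0,0]
  ],
  "dr": [
    [0,0,0],
    [0,0,0],
    [0,0,0],
    [0,0,0],
    [0,0,0],
    [0,0,0],
    [0,0,0],
    [0,0,0]
  ],
  "fingers": 0,
  "newtons": 40
}}

```text
clock: 3.78
tool_pos: [0.5611, 0.1509, 0.0541]
orientation: [3.105, 0.481, 0.002]
wrist_force: [-1.1, 1.2, 5.0]
grip_width: 0.0315
gripper_force: 43.1
```

```bash
python3 -c "
from h import *
to([.56,.15,.153],.31);s=sense();print(s['grip_width'],s['gripper_force'])
save('top','t3.png',(190,150,310,270),4)"
```

```text
dp [-0.0024, 0.001, -0.1977] dr [0.0001, -0.0004, -0.0009] head 0.3072 pos [0.5611, 0.1509, 0.0541] t 3.775
0.03154240156891877 43.07984526984001
```

{"api": "arm_command", "payload": {
  "dp": [
    [0,0,-0.08],
    [0,0,-0.16],
    [0,0,-0.16]
  ],
  "dr": [
    [0,0,0],
    [0,0,0],
    [0,0,0]
  ]
}}

```text
clock: 4.2
tool_pos: [0.5627, 0.151, 0.1364]
orientation: [3.105, 0.48, 0.011]
wrist_force: [-0.6, -0.0, -2.1]
grip_width: 0.0313
gripper_force: 42.4
```

```bash
python3 -c "
from h import *
to([.547,-.092,.13],-.33);s=sense();print(s['grip_width'],s['wrist_force'])"
```

```text
dp [-0.177, 0.4538, 0.0122] dr [-0.0004, -0.0022, 0.2028] head 0.3071 pos [0.5627, 0.151, 0.1364] t 4.2
0.03133601399220591 [-0.59650404 -0.03942696 -2.0541351 ]
```

{"api": "arm_command", "payload": {
  "dp": [
    [-0.177,0.455,0.01],
    [-0.177,0.455,0.01],
    [-0.177,0.455,0.01],
    [-0.177,0.455,0.01],
    [-0.177,0.455,0.01],
    [-0.177,0.455,0.01],
    [-0.177,0.455,0.01]
  ],
  "dr": [
    [0,0,0.203],
    [0,0,0.203],
    [0,0,0.203],
    [0,0,0.203],
    [0,0,0.203],
    [0,0,0.203],
    [0,0,0.203]
  ]
}}

```text
clock: 5.08
tool_pos: [0.5447, -0.0915, 0.1272]
orientation: [-3.099, 0.514, 0.003]
wrist_force: [-0.3, 0.8, -1.4]
grip_width: 0.0318
gripper_force: 42.1
```

```bash
python3 -c "
from h import *
to([.547,-.092,.097],-.33);s=sense();print(s['wrist_force'],s['ft_torque'])
save('top','t4.png',(300,165,420,275),5)"
```

```text
dp [0.0048, -0.0005, 0.0604] dr [-0.0001, 0.0006, 0.0004] head -0.3287 pos [0.5447, -0.0915, 0.1272] t 5.075
[-0.27883844  0.7568683  -1.40309744] [-0.01290963  0.02375793 -0.02138159]
```

View pics/t4.png

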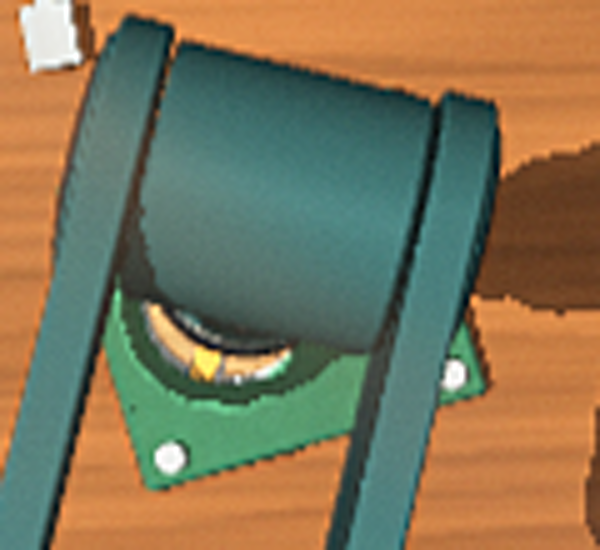

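The notch sits right over the yellow key, with the key's apex at crop (205,365) between the foot edges. I'll compare the foot's visible arc with the prediction and then lower.

```bash
python3 - <<'E'
from h import *
f=lambda P:np.round((w2px('top',P)-[300,165]+.5)*5-.5).tolist()
c=np.array([.5447,-.0915])
for z in(.102,.074):
  for a in(-2.2,-2.5,np.pi-.33-.25,np.pi-.33,np.pi-.33+.25):
    print(z,round(a,2),f([*(c+.036*np.array([np.cos(a),np.sin(a)])),z]))
for o in([.5463,-.092],):
  u=np.array([np.cos(np.pi-.33),np.sin(np.pi-.33)]);n=np.array([-u[1],u[0]]);o=np.array(o)
  print('key',[f([*(o+u*r+n*t),.022]) for r in(.024,.038) for t in(-.006,.006)])
im=cv2.imread('pics/raw_top1.png')
hsv=cv2.cvtColor(im[225:250,325:360],cv2.COLOR_BGR2HSV);m=(hsv[...,0]>18)&(hsv[...,0]<32)&(hsv[...,1]>150)
v,u=np.nonzero(m);print('key px',len(u),u.mean()+325,v.mean()+225,px2w('top',u.mean()+325,v.mean()+225,.022))
E
```

```text
0.102 -2.2 [[303.0, 336.0]]
0.102 -2.5 [[286.0, 354.0]]
0.102 2.56 [[189.0, 360.0]]
0.102 2.81 [[208.0, 369.0]]
0.102 3.06 [[229.0, 372.0]]
0.074 -2.2 [[299.0, 339.0]]
0.074 -2.5 [[282.0, 357.0]]
0.074 2.56 [[188.0, 363.0]]
0.074 2.81 [[207.0, 372.0]]
0.074 3.06 [[227.0, 375.0]]
key [[[200.0, 344.0]], [[225.0, 352.0]], [[191.0, 373.0]], [[216.0, 381.0]]]
key px 16 340.9375 236.9375 [ 0.51744537 -0.08144265  0.022     ]
```

{"api": "arm_command", "payload": {
  "dp": [
    [0.002,0,0.03],
    [0.002,0,0.05],
    [0.002,0,0.06],
    [0.002,0,0.06]
  ],
  "dr": [
    [0,0,0],
    [0,0,0],
    [0,0,0],
    [0,0,0]
  ]
}}

```text
clock: 5.62
tool_pos: [0.5456, -0.093, 0.0974]
orientation: [-3.099, 0.517, 0.002]
wrist_force: [0.4, -0.1, -1.5]
grip_width: 0.0317
gripper_force: 42.2
```

```bash
python3 -c "
from h import *
to([.5463,-.092,.085],-.33);s=sense();print(s['wrist_force'],s['ft_torque'])"
```

```text
dp [0.0008, -0.0024, 0.0248] dr [0.0001, 0.0005, -0.0002] head -0.3306 pos [0.5456, -0.093, 0.0974] t 5.625
[ 0.44503276 -0.07573957 -1.45997297] [ 0.05361284  0.01337727 -0.009173  ]
```

{"api": "arm_command", "payload": {
  "dp": [
    [0.001,-0.002,0.01],
    [0.001,-0.002,0.018],
    [0.001,-0.002,0.022],
    [0.001,-0.002,0.026],
    [0.001,-0.002,0.026]
  ],
  "dr": [
    [0,0,0],
    [0,0,0],
    [0,0,0],
    [0,0,0],
    [0,0,0]
  ]
}}

```text
clock: 6.25
tool_pos: [0.5467, -0.0924, 0.0852]
orientation: [3.099, -0.517, -0.0]
wrist_force: [0.1, 0.4, -2.0]
grip_width: 0.0317
gripper_force: 42.2
```

```bash
python3 -c "
from h import *
to([.5463,-.092,.078],-.33);s=sense();print(s['wrist_force'],s['ft_torque'])"
```

```text
dp [-0.0011, -0.0005, 0.0143] dr [0.0, 0.0001, -0.0002] head -0.3307 pos [0.5467, -0.0924, 0.0852] t 6.25
[ 0.10943412  0.39997992 -1.97107469] [-0.02313061  0.03687974  0.01955216]
```

{"api": "arm_command", "payload": {
  "dp": [
    [0,0,0.004],
    [0,0,0.008],
    [0,0,0.008]
  ],
  "dr": [
    [0,0,0],
    [0,0,0],
    [0,0,0]
  ]
}}

```text
clock: 6.62
tool_pos: [0.5466, -0.0924, 0.081]
orientation: [3.099, -0.517, -0.001]
wrist_force: [-0.2, 0.2, -2.5]
grip_width: 0.0317
gripper_force: 42.2
```

{"api": "arm_command", "payload": {
  "dp": [
    [0,0,0.004],
    [0,0,0.008],
    [0,0,0.008]
  ],
  "dr": [
    [0,0,0],
    [0,0,0],
    [0,0,0]
  ]
}}

```text
clock: 7.0
tool_pos: [0.5466, -0.0924, 0.077]
orientation: [-3.099, 0.517, 0.001]
wrist_force: [0.3, 0.3, -2.0]
grip_width: 0.0316
gripper_force: 42.2
```

In the cup and clear of the rim (underside at about 24 mm). Next I go gently past the key's top at 22 mm.

{"api": "arm_command", "payload": {
  "dp": [
    [0,0,0.002],
    [0,0,0.004],
    [0,0,0.004]
  ],
  "dr": [
    [0,0,0],
    [0,0,0],
    [0,0,0]
  ]
}}

```text
clock: 7.38
tool_pos: [0.5467, -0.0924, 0.0752]
orientation: [3.099, -0.517, -0.0]
wrist_force: [-0.9, -0.6, -2.5]
grip_width: 0.032
gripper_force: 42.2
```

{"api": "arm_command", "payload": {
  "dp": [
    [0,0,0.002],
    [0,0,0.004],
    [0,0,0.004]
  ],
  "dr": [
    [0,0,0],
    [0,0,0],
    [0,0,0]
  ]
}}

```text
clock: 7.75
tool_pos: [0.5467, -0.0924, 0.0731]
orientation: [3.099, -0.517, -0.0]
wrist_force: [-0.1, -0.1, -1.9]
grip_width: 0.0318
gripper_force: 42.2
```

It is below the key's top with no contact force, so the notch is over the key. I keep lowering to the floor, where I expect TCP z of about 0.066.

{"api": "arm_command", "payload": {
  "dp": [
    [0,0,0.004],
    [0,0,0.008],
    [0,0,0.01],
    [0,0,0.01]
  ],
  "dr": [
    [0,0,0],
    [0,0,0],
    [0,0,0],
    [0,0,0]
  ]
}}

```text
clock: 8.25
tool_pos: [0.5467, -0.0924, 0.0681]
orientation: [3.099, -0.517, -0.001]
wrist_force: [-0.3, -0.8, -1.6]
grip_width: 0.0315
gripper_force: 42.2
```

{"api": "arm_command", "payload": {
  "dp": [
    [0,0,0.001],
    [0,0,0.002],
    [0,0,0.002]
  ],
  "dr": [
    [0,0,0],
    [0,0,0],
    [0,0,0]
  ]
}}

```text
clock: 8.62
tool_pos: [0.5468, -0.0924, 0.0673]
orientation: [3.099, -0.517, 0.0]
wrist_force: [0.3, 0.4, -2.1]
grip_width: 0.0312
gripper_force: 42.2
```

{"api": "arm_command", "payload": {
  "dp": [
    [0,0,0.001],
    [0,0,0.002],
    [0,0,0.002]
  ],
  "dr": [
    [0,0,0],
    [0,0,0],
    [0,0,0]
  ]
}}

```text
clock: 9.0
tool_pos: [0.5468, -0.0924, 0.0662]
orientation: [3.099, -0.517, -0.0]
wrist_force: [0.2, 0.8, -1.6]
grip_width: 0.0317
gripper_force: 42.2
```

{"api": "arm_command", "payload": {
  "dp": [
    [0,0,0.001],
    [0,0,0.002],
    [0,0,0.002]
  ],
  "dr": [
    [0,0,0],
    [0,0,0],
    [0,0,0]
  ]
}}

```text
clock: 9.38
tool_pos: [0.5469, -0.0925, 0.0661]
orientation: [3.099, -0.517, 0.001]
wrist_force: [-1.9, 0.8, 4.2]
grip_width: 0.0317
gripper_force: 42.8
```

It touched the floor at z 0.066 with about 6 N, so the blank is home. I'll open partway and rise.

{"api": "arm_command", "payload": {
  "dp": [
    [0,0,0],
    [0,0,0],
    [0,0,0],
    [0,0,0],
    [0,0,0]
  ],
  "dr": [
    [0,0,0],
    [0,0,0],
    [0,0,0],
    [0,0,0],
    [0,0,0]
  ],
  "fingers": 65
}}

```text
clock: 10.0
tool_pos: [0.5468, -0.0924, 0.0652]
orientation: [3.099, -0.517, -0.0]
wrist_force: [0.5, 0.4, 0.3]
grip_width: 0.0553
gripper_force: 0.0
```

{"api": "arm_command", "payload": {
  "dp": [
    [0,0,-0.06],
    [0,0,-0.18],
    [0,0,-0.2],
    [0,0,-0.2]
  ],
  "dr": [
    [0,0,0],
    [0,0,0],
    [0,0,0],
    [0,0,0]
  ]
}}

```text
clock: 10.5
tool_pos: [0.5473, -0.0925, 0.1663]
orientation: [3.098, -0.517, 0.004]
wrist_force: [0.2, 0.5, -1.2]
grip_width: 0.0552
gripper_force: 0.0
```

```bash
python3 - <<'E'
from h import *
yw=.25;M=np.array([[np.cos(yw),-np.sin(yw)],[np.sin(yw),np.cos(yw)]]);o=np.array([.5463,-.092])
for a in(1.387,1,.6,.3,0):
    p=o+M@[.045*np.sin(a),-.064-.045*np.cos(a)];print(a,np.round(p,4))
print('pivot',o+M@[0,-.064])
save('scene','sc5.png',(240,200,380,310),5)
to([.62,-.13,.16],.25)
E
```

```text
1.387 [ 0.607 -0.151]
1 [ 0.6048 -0.1682]
0.6 [ 0.5959 -0.1837]
0.3 [ 0.5857 -0.1924]
0 [ 0.5733 -0.1976]
pivot [ 0.56213385 -0.15401039]
dp [0.1637, 0.0235, 0.0088] dr [-0.0, 0.0003, -0.1848] head -0.3307 pos [0.5464, -0.0923, 0.1645] t 10.55
```

View pics/sc5.png

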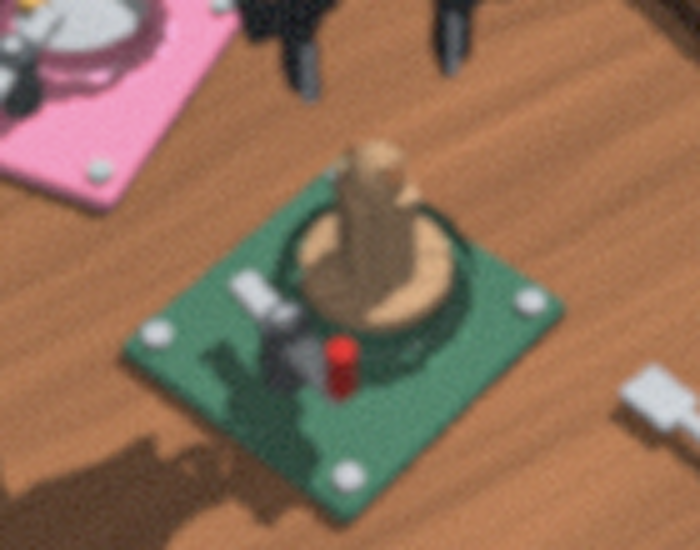

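The blank stands home in the cup with its foot flush, and the clamp is still open with its pin at crop (340,365). Now I'll go above the pin.

```bash
python3 -c "
from h import *
to([.607,-.151,.15],.066)"
```

```text
dp [0.1528, 0.0716, 0.0288] dr [-0.0, 0.0003, -0.1263] head -0.3307 pos [0.5464, -0.0923, 0.1645] t 10.55
```

{"api": "arm_command", "payload": {
  "dp": [
    [0.153,0.072,0],
    [0.153,0.072,0.03],
    [0.153,0.072,0.03],
    [0.153,0.072,0.03],
    [0.153,0.072,0.03]
  ],
  "dr": [
    [0,0,-0.05],
    [0,0,-0.1],
    [0,0,-0.126],
    [0,0,-0.126],
    [0,0,-0.126]
  ]
}}

```text
clock: 11.18
tool_pos: [0.6068, -0.1509, 0.149]
orientation: [-3.139, -0.101, 0.003]
wrist_force: [-0.0, 0.0, -0.5]
grip_width: 0.0553
gripper_force: 0.0
```

```bash
python3 -c "
from h import *
to([.607,-.151,.058],.066)
save('scene','sc6.png',(240,180,380,290),5)"
```

```text
dp [0.0007, 0.0003, 0.1821] dr [-0.0003, 0.0006, -0.0006] head 0.0642 pos [0.6068, -0.1509, 0.149] t 11.175
```

View pics/sc6.png

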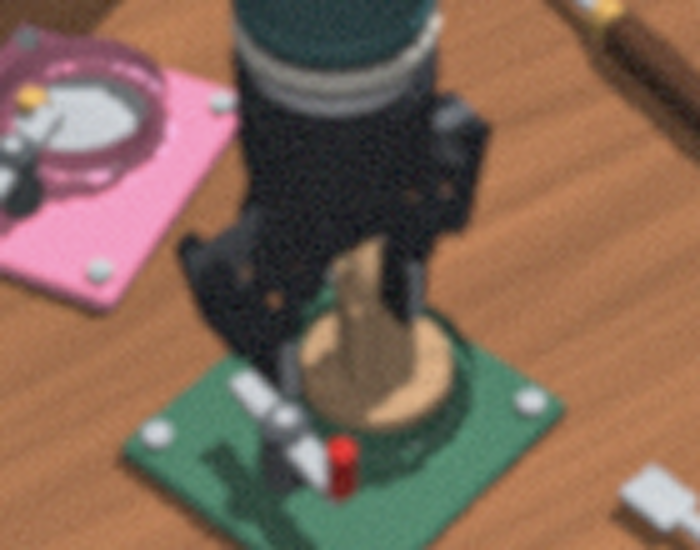

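The fingers straddle the line above the pin. I'll descend and narrow the opening around it.

{"api": "arm_command", "payload": {
  "dp": [
    [0,0,0.09],
    [0,0,0.15],
    [0,0,0.182],
    [0,0,0.182],
    [0,0,0.182]
  ],
  "dr": [
    [0,0,0],
    [0,0,0],
    [0,0,0],
    [0,0,0],
    [0,0,0]
  ]
}}

```text
clock: 11.85
tool_pos: [0.6086, -0.1517, 0.0612]
orientation: [3.139, 0.102, 0.005]
wrist_force: [-0.1, 0.2, -0.3]
grip_width: 0.0553
gripper_force: 0.0
```

{"api": "arm_command", "payload": {
  "dp": [
    [0,0,0],
    [0,0,0],
    [0,0,0],
    [0,0,0],
    [0,0,0]
  ],
  "dr": [
    [0,0,0],
    [0,0,0],
    [0,0,0],
    [0,0,0],
    [0,0,0]
  ],
  "fingers": 26,
  "newtons": 20
}}

```text
clock: 12.48
tool_pos: [0.6074, -0.1513, 0.0593]
orientation: [3.14, 0.102, -0.0]
wrist_force: [-0.4, 0.3, -0.5]
grip_width: 0.0224
gripper_force: 0.0
```

```bash
python3 - <<'E'
from h import *
yw=.25;M=np.array([[np.cos(yw),-np.sin(yw)],[np.sin(yw),np.cos(yw)]]);o=np.array([.5463,-.092])
for a in np.arange(1.25,-.21,-.16):
    p=o+M@[.045*np.sin(a),-.064-.045*np.cos(a)];print(round(a,2),end=' ');to([*p,.058],max(a-1.32,-1.0))
E
```

```text
1.25 dp [-0.0016, 0.0117, 0.0025] dr [0.0, 0.0, 0.043] head 0.0651 pos [0.6074, -0.1513, 0.0593] t 12.475
1.09 dp [-0.0047, 0.0257, 0.0025] dr [0.0, 0.0, 0.0939] head 0.0651 pos [0.6074, -0.1513, 0.0593] t 12.475
0.93 dp [-0.01, 0.0391, 0.0025] dr [0.0, 0.0, 0.1449] head 0.0651 pos [0.6074, -0.1513, 0.0593] t 12.475
0.77 dp [-0.0173, 0.0515, 0.0025] dr [0.0, 0.0, 0.1958] head 0.0651 pos [0.6074, -0.1513, 0.0593] t 12.475
0.61 dp [-0.0265, 0.0625, 0.0025] dr [0.0, 0.0, 0.2467] head 0.0651 pos [0.6074, -0.1513, 0.0593] t 12.475
0.45 dp [-0.0374, 0.072, 0.0025] dr [0.0, 0.0, 0.2977] head 0.0651 pos [0.6074, -0.1513, 0.0593] t 12.475
0.29 dp [-0.0496, 0.0795, 0.0025] dr [0.0, 0.0, 0.339] head 0.0651 pos [0.6074, -0.1513, 0.0593] t 12.475
0.13 dp [-0.0629, 0.0851, 0.0025] dr [0.0, 0.0, 0.339] head 0.0651 pos [0.6074, -0.1513, 0.0593] t 12.475
-0.03 dp [-0.0769, 0.0884, 0.0025] dr [0.0, 0.0, 0.339] head 0.0651 pos [0.6074, -0.1513, 0.0593] t 12.475
-0.19 dp [-0.0912, 0.0895, 0.0025] dr [0.0, 0.0, 0.339] head 0.0651 pos [0.6074, -0.1513, 0.0593] t 12.475
```

{"api": "arm_command", "payload": {
  "dp": [
    [-0.001,0.005,0],
    [-0.002,0.012,0],
    [-0.003,0.019,0],
    [-0.005,0.026,0],
    [-0.007,0.032,0],
    [-0.01,0.039,0],
    [-0.013,0.045,0],
    [-0.017,0.0515,0],
    [-0.022,0.057,0],
    [-0.0265,0.0625,0],
    [-0.032,0.067,0],
    [-0.0374,0.072,0],
    [-0.0374,0.072,0]
  ],
  "dr": [
    [0,0,0.02],
    [0,0,0.043],
    [0,0,0.07],
    [0,0,0.094],
    [0,0,0.12],
    [0,0,0.145],
    [0,0,0.17],
    [0,0,0.196],
    [0,0,0.22],
    [0,0,0.247],
    [0,0,0.27],
    [0,0,0.298],
    [0,0,0.298]
  ]
}}

```text
clock: 14.1
tool_pos: [0.5911, -0.1882, 0.0592]
orientation: [-2.849, 1.324, 0.0]
wrist_force: [0.5, 1.2, -0.4]
grip_width: 0.0223
gripper_force: 0.4
```

```bash
python3 - <<'E'
from h import *
yw=.25;M=np.array([[np.cos(yw),-np.sin(yw)],[np.sin(yw),np.cos(yw)]]);o=np.array([.5463,-.092])
for a in (.29,.13,-.03,-.12):
    p=o+M@[.045*np.sin(a),-.064-.045*np.cos(a)];print(round(a,2),end=' ');to([*p,.058],max(a-1.32,-1.0))
save('scene','sc7.png',(240,180,380,290),5)
E
```

```text
0.29 dp [-0.0008, 0.0146, 0.0024] dr [-0.0001, 0.0001, 0.0414] head -0.87 pos [0.5911, -0.1882, 0.0592] t 14.1
0.13 dp [-0.0042, 0.0286, 0.0024] dr [-0.0001, 0.0001, 0.0414] head -0.87 pos [0.5911, -0.1882, 0.0592] t 14.1
-0.03 dp [-0.0098, 0.0418, 0.0024] dr [-0.0001, 0.0001, 0.0414] head -0.87 pos [0.5911, -0.1882, 0.0592] t 14.1
-0.12 dp [-0.0139, 0.0488, 0.0024] dr [-0.0001, 0.0001, 0.0414] head -0.87 pos [0.5911, -0.1882, 0.0592] t 14.1
```

View pics/sc7.png

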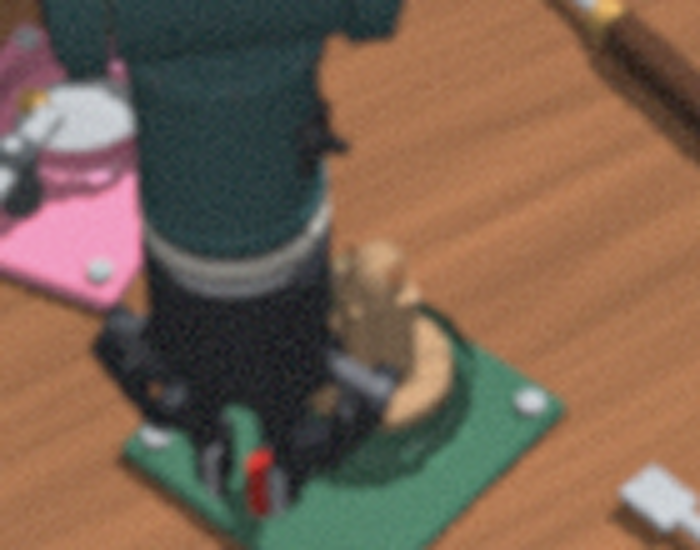

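The pin at crop (260,480) is following inside the fingers and the blank is undisturbed. I'll continue towards the stop.

{"api": "arm_command", "payload": {
  "dp": [
    [0,0.007,0],
    [-0.001,0.0146,0],
    [-0.002,0.022,0],
    [-0.004,0.0286,0],
    [-0.007,0.035,0],
    [-0.01,0.042,0],
    [-0.01,0.042,0]
  ],
  "dr": [
    [0,0,0.02],
    [0,0,0.04],
    [0,0,0.04],
    [0,0,0.04],
    [0,0,0.04],
    [0,0,0.04],
    [0,0,0.04]
  ]
}}

```text
clock: 15.02
tool_pos: [0.5712, -0.1983, 0.0595]
orientation: [2.759, -1.502, -0.001]
wrist_force: [-0.4, -0.5, 0.6]
grip_width: 0.0224
gripper_force: 0.3
```

{"api": "arm_command", "payload": {
  "dp": [
    [-0.002,0.003,0],
    [-0.003,0.005,0],
    [-0.003,0.005,0]
  ],
  "dr": [
    [0,0,0],
    [0,0,0],
    [0,0,0]
  ]
}}

```text
clock: 15.4
tool_pos: [0.5697, -0.1982, 0.0594]
orientation: [-2.759, 1.501, -0.003]
wrist_force: [5.5, -0.5, -2.4]
grip_width: 0.0222
gripper_force: 2.2
```

{"api": "arm_command", "payload": {
  "dp": [
    [-0.001,0.002,0],
    [-0.001,0.002,0],
    [-0.001,0.002,0]
  ],
  "dr": [
    [0,0,0],
    [0,0,0],
    [0,0,0]
  ]
}}

```text
clock: 15.78
tool_pos: [0.5696, -0.1982, 0.0594]
orientation: [-2.758, 1.5, -0.006]
wrist_force: [7.7, 0.9, -2.3]
grip_width: 0.0222
gripper_force: 3.3
```

The position holds while the force rises, so it is on the stop. I'll back off, open and rise.

{"api": "arm_command", "payload": {
  "dp": [
    [0.003,-0.006,0],
    [0.003,-0.006,0],
    [0.003,-0.006,0],
    [0.003,-0.006,0]
  ],
  "dr": [
    [0,0,0],
    [0,0,0],
    [0,0,0],
    [0,0,0]
  ],
  "fingers": 50
}}

```text
clock: 16.27
tool_pos: [0.5708, -0.198, 0.0592]
orientation: [2.759, -1.502, -0.001]
wrist_force: [0.0, -0.2, 0.1]
grip_width: 0.043
gripper_force: 0.0
```

{"api": "arm_command", "payload": {
  "dp": [
    [0,0,-0.08],
    [0,0,-0.2],
    [0,0,-0.3],
    [0,-0.2,-0.4],
    [-0.2,0.2,-0.4],
    [-0.3,0.3,-0.4],
    [-0.4,0.4,-0.4],
    [-0.4,0.4,-0.4],
    [-0.4,0.4,-0.4],
    [-0.4,0.4,-0.4],
    [-0.4,0.4,-0.4]
  ],
  "dr": [
    [0,0,0],
    [0,0,0],
    [0,0,0],
    [0,0,0],
    [0,0,0],
    [0,0,0],
    [0,0,0],
    [0,0,0],
    [0,0,0],
    [0,0,0],
    [0,0,0]
  ]
}}

```text
clock: 17.65
tool_pos: [0.2946, -0.1388, 0.2599]
orientation: [2.759, -1.503, 0.004]
wrist_force: [-0.1, 0.8, 0.2]
grip_width: 0.0427
gripper_force: 0.0
```

```bash
python3 - <<'E'
from h import *
save('top','t8.png',(300,165,420,275),5)
s=sense();print(s['clock'],s['tool_pos'],s['wrist_force'])
E
```

```text
17.7 [ 0.29518974 -0.1389267   0.2595408 ] [-0.46224114  0.14859764 -0.40033507]
```

View pics/t8.png

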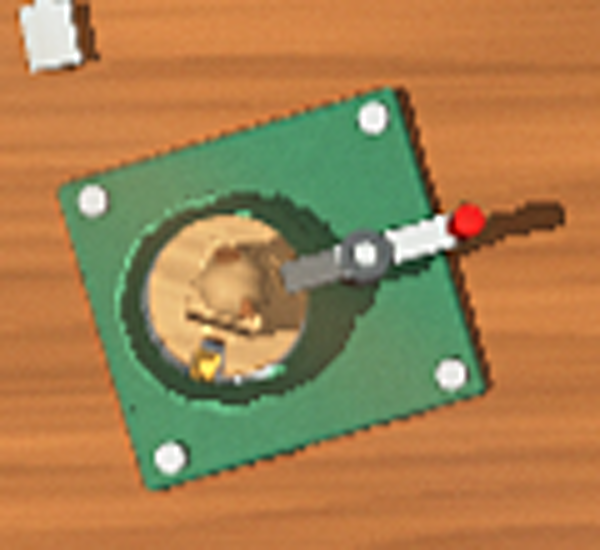

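The finger at crop (310,270) lies over the foot and square to the stand. The blank is home with the key at (208,360) in its notch, and the arm is clear.

```bash
python3 -c "
from h import *
print(finish_job())"
```

```text
the job is handed in; nothing more can be done
None
```

The blank is fully home on the cup floor of the small green stand with its notch over the key, the clamp is closed against its stop, the robot is clear and touched none of the hand tools or the wax tin, and the job is handed in at about 18 s (no verdict came back).

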